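# Let the parking-brake lever down off its ratchet

## Robot

A 7-joint arm with a two-finger parallel gripper is mounted at the origin on the work surface. World frame = base frame: x ahead of the robot, y to its left, z up, the work surface at z = 0. Lengths are in m, angles in rad, forces in N, time in s.
With the tool pointing down it reaches from about 0.425 to 0.925 m from the base axis. Payload 6.8 kg.
Tool frame: the origin (TCP) lies midway between the tips of the shut fingers; the grasp point (between the pads) lies 19 mm behind it; z points along the fingers, y is the line along which they close (so a half turn about z gives the same grasp; the last joint's range is limited). The gripper opens to 85 mm and grips with 20 to 120 N. Pads are 22 mm wide; open, the fingers measure 114 mm over their backs; the gripper's body (76 mm by 85 mm) begins 54 mm behind the grasp point. The pads swing forward as they close: fully open they stand 13 mm farther back than shut.
Start: joints at [-1.327, 0.477, 0.022, 1.555, -0.011, 1.109, -0.083], TCP at [0.233, 0.634, 0.231] pointing down, gripper open.
Joint ranges: [-2.96, 2.96], [-0.34, 2.1], [-1.41, 1.46], [0.24, 2.44], [-1.37, 4.51], [0.17, 1.92], [-2.96, 2.96]. Speed limits (rad/s): [2.39, 2.39, 3.14, 3.14, 3.14, 3.14, 3.14].

## Interface

Orientations are given as a unit quaternion [w, x, y, z].
In Python, from station import readout, imaging, hand_in gives the robot as it stands.
- The arm moves only by the tool drive_tool, never from a script. Its argument "series" is a list of rows, each a list of 5 numbers: the shift along the tool's x, y, z in cm, then the turn about the tool's z in degrees, then the closure, from -1 (fully open) to 1 (shut). A call has 1 to 8 rows; each row shifts and turns the commanded pose from where the row before left it, along the tool's axes as they then stand; what a row does not reach is not made up. A row lasts 1/10 s, in which the tool goes at most 50 mm and 8.59 degrees, less where a joint would pass 70% of its speed; a pose out of reach is approached as far as the arm can. A call with a gripper value outside its range is refused whole. The fingers move at their own pace and stop on an object; "squeeze" is the grip in N (left out, the last holds). Time passes only in rows, so rows that do not move let the fingers close. It gives the time, the measured TCP pose, the force, the opening and the grip force at its end, in the units of the state.
- readout.get_obs(): the state, without advancing time (a new reading comes with each control period).
- imaging.read_camera(name): name is "scene" or "top"; returns the picture (420x560x3 uint8, red, green, blue); there is no depth.
- imaging.camera_model(name): a dict with "vfov" (degrees; the focal length in pixels is half the picture's height over the tangent of half this angle, whatever the lens; pixels are square), "cx", "cy" (the principal point, pixels), "xyz" and "orientation" of the camera in the world. Camera axes: x right, y down, z forward; pixel columns grow to the right and rows downward; lengths in m; the calibration is good to about 2 mm. A picture is of the moment at which its call begins. camera_model takes no time and is no camera call.
- hand_in(): hands the job in; it is judged then, once.
Trained networks look in the newest picture that a camera, given by its name, has taken for a name from the list of things; names that differ only in an ending like _2 or _b are one class to them, and where a whole thing is asked for, a point or a joint stands for the part that bears it (a point fixed in the world has none). Each returns a list of dicts, best first, with "conf" (0 to 1); they miss things now and then, are a little off and sometimes report something else, mostly with a low value. They report only what shows in the picture. A call takes as long as a camera call.
- imaging.cut_out(thing, camera): "mask" (420x560 bool, what is visible of it) and "centre" ([column, row] in pixels, amid what is visible of it).
The state is a dict: "t": time; "q": joint angles; "joint_vel": joint speeds; "joint_torque": joint torques, N m; "eef_pos": TCP position; "tool_rot": TCP orientation; "contact_force": force on the tool from outside, world axes, zero at the start; "torque": the same for the moment, N m; "gripper_width": opening from 0.0 (shut) to 1.0 (fully open); "grasp_force": force on a finger pad.
Only numpy, scipy, OpenCV 4.12 (cv2) and the standard library are available. Lean on these libraries where they do the work, as an engineer would, in place of code of your own. Each camera call takes 0.05 s, during which the arm holds its last target. There are 200 camera calls.

## Task

The parking-brake lever clamped in the red bench vice is still set, its pawl caught in the teeth of the quadrant. With the fingertips press the yellow thumb pad down to free the pawl, keep it pressed while you push the arm down past the teeth to its stop, then let go so that the pawl springs back. Do not take hold of or lift anything, do not force the lever, and leave the other things on the bench alone.

Things in the scene. Friction and masses are not known exactly. Their poses are not given: they have to be found in the camera images.
- vice: Red bench vice, 80 mm jaws, bolted down, 260 mm long, jaw tops 118 mm high. Origin: centre of its round foot, on the bench. z up; x along its screw (tommy bar at -x). It clamps, upright in its plane x = 0, an 8 mm steel quadrant plate whose toothed top reaches 215 mm above the bench; from the plate the brake arm points out sideways along the vice's -y
- pivot (a point): Centre of the brake arm's pivot bolt on the quadrant plate, 142 mm above the bench, 20 mm to -y of the vice's centre. Axes as the vice's. Fixed. The arm swings about the vice's x axis through this point, in the vertical plane of the vice's y axis
- brake_arm (a joint): Angle of the brake arm, rad. 0 = fully down on its stop, sloping 0.15 below level; grows as it rises (slope above level = value - 0.15). Starts at 0.50 to 0.70, upper stop 0.90. Stiff pivot: it stays where left; about 9 N at the thumb pad pushes it down. With the pawl in the teeth it can rise but not sink: they catch it at about 0.74, 0.56, 0.38 and 0.20
- latch (a joint): Angle of the yellow latch, rad: 0 released, 0.16 thumb pad fully pressed (about 21 mm of travel); pawl clear of the teeth above 0.11; may rest at up to 0.1 with the pawl on a tooth. One rocking piece, pawl nose at one end, pad at the other, pivoted on the arm 85 mm out from the arm's pivot, 6 mm above its centre line. Its spring takes 2 N to 5 N at the pad and re-engages the pawl if let up
- pad (a point): Centre of the top of the yellow thumb pad, a ribbed plate 50 mm long (along the arm), 32 mm wide, 4 mm thick, above the grip. Released, it is 217 mm out along the arm from the pivot and 40 mm above the arm's centre line (132 out and 34 up from the latch's pivot, about which it rocks down); fully pressed about 221 out, 19 up. Axes: z out of the pad, -y to the free end, x across
- spray_can: Loose white spray can, 52 mm diameter, 165 mm tall, standing near the vice; origin at the centre of its foot. A bystander
- spanner: Loose spanner, 170 mm long, lying on the bench; origin under its middle. A bystander
- screwdriver: Loose screwdriver with a red handle, 190 mm long, lying on the bench; origin under its middle. A bystander
- parts_cup: Loose red plastic cup, 64 mm diameter, 45 mm tall, standing beyond the arm's free end; origin at the centre of its foot. A bystander
- grip_end (a point): Free end of the brake arm, on its centre line, 270 mm from the pivot. The arm is a grey steel bar 24 mm high, with a black rubber grip of 24 mm diameter over its last 105 mm. Axes turn with the arm: -y out along it, z up from it, x across it

How it is judged:
On the way, in this order (a step that is already met when the one before it is completed fails the run):
1. the thumb pad is pressed and the pawl is clear of the teeth, the arm still up (value of joint latch above 0.115 rad and value of joint brake_arm above 0.3 rad), for 0.1 s.
2. the arm is pushed down past the teeth with the pad held down (value of joint latch above 0.105 rad and value of joint brake_arm below 0.15 rad), for 0.05 s.
At the end, for the whole second after the job is handed in: The arm is down on its stop (within 0.05 rad) and at rest, and the latch has sprung back (under 0.03 rad), with the fingers clear (value of joint brake_arm below 0.05 rad and value of joint latch below 0.03 rad and velocity of joint brake_arm between -0.05 and 0.05 rad/s); the robot touches nothing.
It fails at once if the arm is pulled up instead of pushed down (value of joint brake_arm above 0.8 rad).
It fails at once if the lever or the vice is forced: the fingers press on it with more than 80 N (contact force between the fingers and vice above 80 N).
It fails at once if a loose thing on the bench is knocked, lifted or carried (moved by more than 20 mm) (distance of any of spray_can, spanner, screwdriver, parts_cup from where it was at the start of the episode above 0.02 m).
It fails at once if the thumb pad, the grip or the arm is taken between the fingers ((x of the grasp point in the frame of pad between -0.02 and 0.02 m and y of the grasp point in the frame of pad between -0.03 and 0.03 m and z of the grasp point in the frame of pad between -0.05 and 0.006 m) or (x of the grasp point in the frame of grip_end between -0.012 and 0.012 m and y of the grasp point in the frame of grip_end between 0 and 0.2 m and z of the grasp point in the frame of grip_end between -0.012 and 0.012 m)).
It also fails if it takes over 35 s, if anything falls off the work surface, if the arm or the gripper's body presses on something with over 40 N, if the wrist force passes 120 N, or if a joint passes its speed limit or range.

## Working session

There is one attempt and no reset: what is moved stays moved. The work goes in short steps, Python scripts to look and compute and a tool call to move; the robot and the scene stay as the last step left them, time stands still between calls to the robot, and variables do not carry over. Pictures are saved under pics/ and viewed, at most 10 in all, crops included, and the job is handed in when it is done.

Besides the shell and the picture viewer there is one more tool, called after "Call:" by a JSON object that holds its "name" and its "arguments", one argument or row to a line. drive_tool: Moves the arm, as the interface text tells. Its arguments: {"type":"object","properties":{"series":{"type":"array"},"squeeze":{"type":"number"}},"required":["series"]}

```bash
mkdir -p pics; python3 - <<'E'
from station import readout, imaging
import cv2, numpy as np
o=readout.get_obs(); print({k:np.round(v,3).tolist() for k,v in o.items()})
ims=[]
for c in ("scene","top"):
    im=imaging.read_camera(c); cv2.imwrite(f"pics/{c}0.png",im[:,:,::-1]); print(c,imaging.camera_model(c))
    for t in ("vice","latch","brake_arm","pad","spray_can","parts_cup","grip_end"):
        for d in imaging.cut_out(t,c)[:2]: 
            print(c,t,round(d["conf"],2),np.round(d["centre"]),d["mask"].sum())
E
```

```text
{'t': 0.0, 'q': [-1.327, 0.478, 0.022, 1.556, -0.011, 1.109, -0.083], 'joint_vel': [-0.001, 0.002, 0.001, 0.002, 0.001, 0.0, 0.0], 'joint_torque': [0.0, -59.643, 1.608, -28.12, 0.012, 0.009, 0.0], 'eef_pos': [0.232, 0.633, 0.23], 'tool_rot': [-0.0, 0.175, 0.985, -0.001], 'contact_force': [-0.535, 0.112, 0.04], 'torque': [0.02, 0.014, -0.029], 'grasp_force': 0.0, 'gripper_width': 1.0}
scene {'vfov': 44.85662356671974, 'cx': 270.0579656860867, 'cy': 205.51328405422657, 'xyz': array([1.05669401, 0.49423258, 0.80700859]), 'orientation': array([-0.14483467,  0.33058476,  0.85618922, -0.36969806])}
scene vice 0.93 [302. 210.] 8208
scene latch 0.57 [237. 145.] 788
scene brake_arm 0.7 [245. 161.] 2802
scene pad 0.58 [248. 150.] 980
scene pad 0.33 [246. 163.] 2714
scene spray_can 0.85 [224. 274.] 2065
scene spray_can 0.53 [241. 148.] 881
scene parts_cup 0.88 [177. 191.] 662
scene grip_end 0.67 [249. 160.] 2871
top {'vfov': 55.97172287069637, 'cx': 276.48511791573975, 'cy': 210.1888171934245, 'xyz': array([ 0.54055122, -0.00444109,  0.78960336]), 'orientation': array([ 0.01893156, -0.69894536,  0.71397552, -0.03682292])}
top vice 0.96 [262. 238.] 8715
top vice 0.67 [420. 194.] 923
top latch 0.64 [358. 203.] 1621
top brake_arm 0.88 [345. 204.] 2927
top pad 0.8 [361. 199.] 1537
top spray_can 0.64 [251. 142.] 1270
top parts_cup 0.65 [252. 140.] 1282
top grip_end 0.77 [348. 203.] 2843
```

View pics/scene0.png

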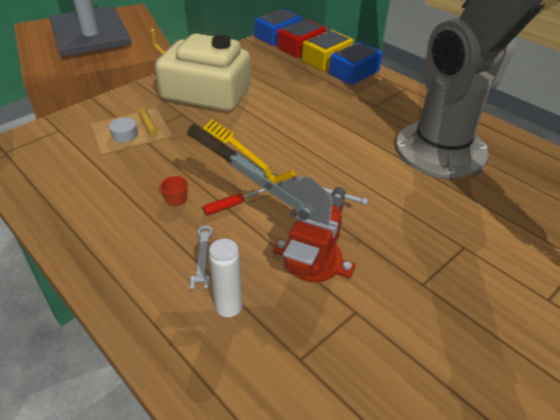

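View pics/top0.png

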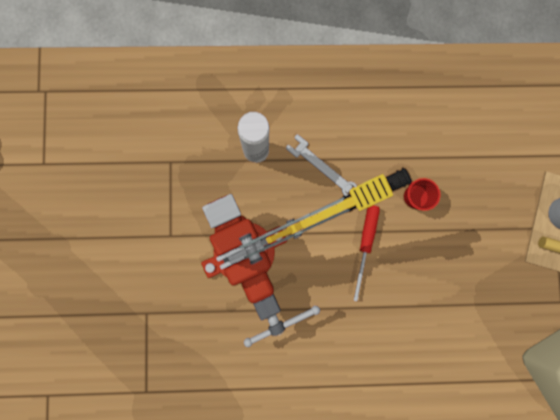

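The scene view shows the lever pointing up-left: pad about (218,131), grip tip about (193,130), pivot about (305,212). In the top view the pad is about (371,191) and the grip end about (408,179). I'll zoom in to get exact pixels.

```bash
python3 - <<'E'
import cv2
a=cv2.imread("pics/scene0.png")[105:245,170:360]; b=cv2.imread("pics/top0.png")[160:300,230:420]
a=cv2.resize(a,None,fx=4,fy=4,interpolation=cv2.INTER_CUBIC);b=cv2.resize(b,None,fx=4,fy=4,interpolation=cv2.INTER_CUBIC)
cv2.imwrite("pics/sc.png",a);cv2.imwrite("pics/tc.png",b)
E
```

```text
(no output)
```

View pics/sc.png

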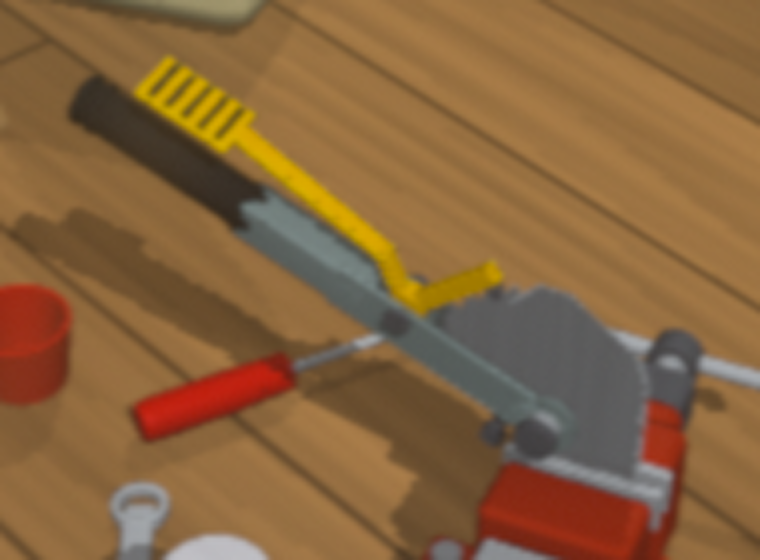

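View pics/tc.png

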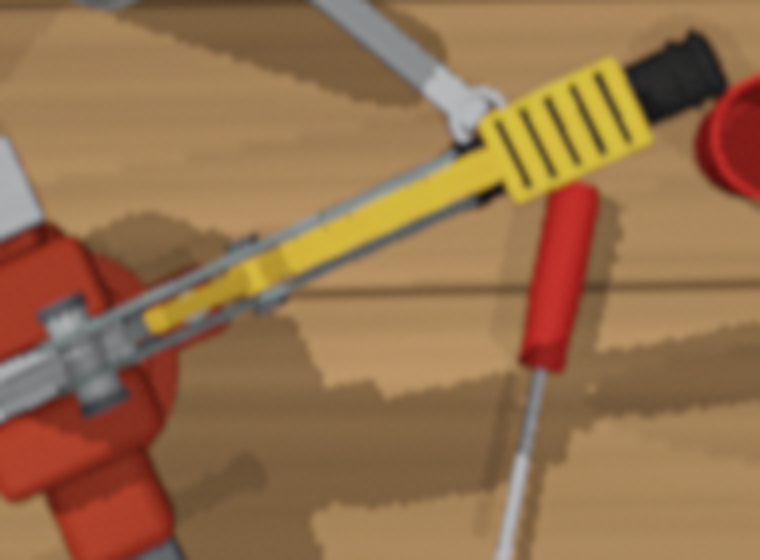

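The crops show the pad corners, grip end and pivot bolt clearly. I'll fit vice pose, arm angle and latch angle to them.

```bash
cat > h.py <<'E'
import numpy as np
from scipy.spatial.transform import Rotation as R
from scipy.optimize import least_squares
from station import imaging
def proj(c,P):
    m=imaging.camera_model(c); q=m["orientation"]; Rc=R.from_quat([q[1],q[2],q[3],q[0]])
    p=Rc.inv().apply(np.atleast_2d(P)-m["xyz"]); f=210/np.tan(np.radians(m["vfov"]/2))
    return np.c_[m["cx"]+f*p[:,0]/p[:,2], m["cy"]+f*p[:,1]/p[:,2]]
def arm2w(s,pts): # pts: (x across, out, up) about pivot; s=vx,vy,yaw,th
    x,o,u=np.atleast_2d(pts).T; a=s[3]-.15
    v=np.c_[x,-20e-3-(o*np.cos(a)-u*np.sin(a)),.142+o*np.sin(a)+u*np.cos(a)]
    return R.from_euler("z",s[2]).apply(v)+[s[0],s[1],0]
def padpts(l,pts): # pad frame (x,out,up) -> arm coords
    x,o,u=np.atleast_2d(pts).T; o=o+.132;u=u+.034
    return np.c_[x,.085+o*np.cos(l)+u*np.sin(l),.006-o*np.sin(l)+u*np.cos(l)]
E
python3 - <<'E'
from h import *
T=np.array([[480,122],[612,57],[651,137],[518,203],[705,65],[83,355]])/4+[230,160]
S=np.array([[135,92],[170,57],[256,115],[228,152],[85,100]])/4+[170,105]
def pts(s):
    c=lambda i,j:[i*.016,j*.025,0]
    # sx = sign across
    A=arm2w(s,padpts(s[4],[c(1,-1),c(1,1),c(-1,1),c(-1,-1)])); g=arm2w(s,[[0,.27,0],[0,0,0]])
    return A,g
def res(s,flip=1):
    A,g=pts(s)
    t=proj("top",np.r_[A,g])
    B=A[[1,2,3,0]]
    q=proj("scene",np.r_[B,g[:1]])
    r=np.r_[(t-T),(q-S)]
    r[5]*=.5; return r.ravel()
best=None
for y0 in np.arange(-3,3.2,.5):
  for th in (.5,.65):
    f=least_squares(res,[.5,0.05,y0,th,.0],loss="soft_l1")
    if best is None or f.cost<best.cost: best=f
s=best.x; print(best.cost,s.round(4)); print(res(s).reshape(-1,2).round(1).tolist())
print("pad",arm2w(s,padpts(s[4],[[0,0,0]])).round(4),"pivot",arm2w(s,[[0,0,0]]).round(4),"end",arm2w(s,[[0,.27,0]]).round(4))
d=R.from_euler("z",s[2]).apply([0,-1,0]); print("out dir",d.round(3))
for th in (s[3],.3,.15,0):
  for l in (0,.16):
    s2=s.copy(); s2[3]=th; print(round(th,2),l,arm2w(s2,padpts(l,[[0,0,0]])).round(4))
np.save("s.npy",s)
E
```

```text
Traceback (most recent call last):
  File "h.py", line 6, in proj
    m=imaging.camera_model(c); q=m["orientation"]; Rc=R.from_quat([q[1],q[2],q[3],q[0]])
ValueError: time passes only in moves, steps and waits
```

```bash
sed -i 's/^def proj/import functools\ncm=functools.cache(imaging.camera_model)\ndef proj/; s/m=imaging.camera_model(c)/m=cm(c)/' h.py
cat > fit.py <<'E'
from h import *
T=np.array([[480,122],[612,57],[651,137],[518,203],[705,65],[83,355]])/4+[230,160]
S=np.array([[135,92],[170,57],[256,115],[228,152],[85,100]])/4+[170,105]
def res(s):
    c=lambda i,j:[i*.016,j*.025,0]
    A=arm2w(s,padpts(s[4],[c(1,-1),c(1,1),c(-1,1),c(-1,-1)])); g=arm2w(s,[[0,.27,0],[0,0,0]])
    r=np.r_[proj("top",np.r_[A,g])-T,proj("scene",np.r_[A[[1,2,3,0]],g[:1]])-S]
    r[5]*=.5; return r.ravel()
best=min((least_squares(res,[.5,.05,y0,.6,.0],loss="soft_l1") for y0 in (-1,0,1,2,3)),key=lambda f:f.cost)
s=best.x; print(best.cost,s.round(4)); print(res(s).reshape(-1,2).round(1).tolist())
print("pivot",arm2w(s,[[0,0,0]]).round(4),"end",arm2w(s,[[0,.27,0]]).round(4))
print("out dir",R.from_euler("z",s[2]).apply([0,-1,0]).round(3))
for th in (s[3],.3,.15,0):
  for l in (0,.16):
    s2=s.copy(); s2[3]=th; print(round(th,2),l,arm2w(s2,padpts(l,[[0,0,0]])).round(4))
np.save("s.npy",s)
E
python3 fit.py
```

```text
9.49575168528715 [0.5203 0.0424 0.411  0.5582 0.0102]
[[-1.9, 0.4], [-0.8, 0.4], [-0.0, 2.1], [-1.3, 1.2], [1.9, -0.3], [-0.6, 0.4], [-1.2, 0.2], [-1.5, 0.0], [-0.5, 0.0], [-1.5, 0.1], [-2.1, -0.6]]
pivot [[0.5283 0.024  0.142 ]] end [[ 0.6273 -0.2031  0.2492]]
out dir [ 0.399 -0.917  0.   ]
0.56 0 [[ 0.6015 -0.144   0.2649]]
0.56 0.16 [[ 0.6063 -0.1549  0.2466]]
0.3 0 [[ 0.6116 -0.1672  0.214 ]]
0.3 0.16 [[ 0.6144 -0.1735  0.1933]]
0.15 0 [[ 0.615  -0.1749  0.182 ]]
0.15 0.16 [[ 0.6165 -0.1783  0.1605]]
0 0 [[ 0.6164 -0.1781  0.1491]]
0 0.16 [[ 0.6166 -0.1786  0.1273]]
```

Call:
{"name": "drive_tool", "arguments": {
  "series": [
    [0,0,-2.5,7.7,1],
    [0,0,-2.5,7.7,1],
    [0,0,-2.5,7.7,1],
    [0,0,-2.5,7.7,1],
    [0,0,-2,7.7,1],
    [0,0,0,7.7,1],
    [0,0,0,0,1],
    [0,0,0,0,1]
  ],
  "squeeze": 20
}}

```text
t: 1.6
eef_pos: [0.2324, 0.6334, 0.3508]
tool_rot: [0.0, 0.546, 0.838, -0.0]
contact_force: [-0.5, 0.2, -0.6]
gripper_width: 0.002
grasp_force: 0.0
```

Call:
{"name": "drive_tool", "arguments": {
  "series": [
    [-4,0,0,0,1],
    [-4,0.4,0,0,1],
    [-4,0.4,0,0,1],
    [-4,0.4,0,0,1],
    [-4,0.4,0,0,1],
    [-4,0.4,0,0,1],
    [-4,0.4,0,0,1],
    [-4,0.4,0,0,1]
  ]
}}

```text
t: 2.4
eef_pos: [0.3869, 0.3499, 0.3508]
tool_rot: [-0.0, 0.546, 0.838, -0.0]
contact_force: [0.6, -0.2, -0.3]
gripper_width: -0.002
grasp_force: 0.0
```

Call:
{"name": "drive_tool", "arguments": {
  "series": [
    [-4,0,0,0,1],
    [-4,0,0,0,1],
    [-4,0,0,0,1],
    [-4,0,0,0,1],
    [-4,0,0,0,1],
    [-4,0,0,0,1],
    [-4,0,0,0,1],
    [0,0,0,0,1]
  ]
}}

```text
t: 3.2
eef_pos: [0.5001, 0.0889, 0.3512]
tool_rot: [0.001, 0.55, 0.835, -0.001]
contact_force: [0.7, -0.1, 0.5]
gripper_width: -0.001
grasp_force: 0.0
```

Call:
{"name": "drive_tool", "arguments": {
  "series": [
    [-4,0,0,0,1],
    [-4,0,0,0,1],
    [-4,0,0,0,1],
    [-4,0,0,0,1],
    [-4,0,0,0,1],
    [-4,0,1,0,1],
    [-1.4,0,2,0,1],
    [0,0,2,0,1]
  ]
}}

```text
t: 4.0
eef_pos: [0.6008, -0.1402, 0.3001]
tool_rot: [0.0, 0.548, 0.837, -0.001]
contact_force: [0.0, 0.0, 0.1]
gripper_width: 0.003
grasp_force: 0.0
```

```bash
python3 - <<'E'
from station import readout, imaging
import cv2, numpy as np
ims=[imaging.read_camera(c)[:,:,::-1] for c in ("scene","top")]
a=cv2.resize(ims[0][70:220,160:310],None,fx=2.6,fy=2.6); b=cv2.resize(ims[1][120:270,280:430],None,fx=2.6,fy=2.6)
cv2.imwrite("pics/c2.png",np.hstack([a,b]))
o=readout.get_obs(); print(o["eef_pos"],o["contact_force"],o["tool_rot"])
E
```

```text
[ 0.59902252 -0.13672183  0.29780497] [ 0.05711668 -0.28988868  0.24944739] [-0.00289977  0.5465453   0.83742324 -0.00146532]
```

View pics/c2.png

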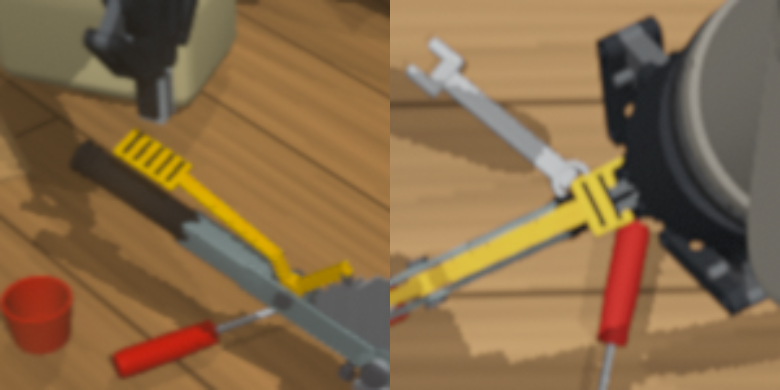

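The fingertips are above the pad, at about (150,115) against the pad's (152,160) in the scene crop. I'll descend slowly.

Call:
{"name": "drive_tool", "arguments": {
  "series": [
    [-0.6,0,0.5,0,1],
    [0,0,0.6,0,1],
    [0,0,0.6,0,1],
    [0,0,0.5,0,1],
    [0,0,0.4,0,1],
    [0,0,0.4,0,1],
    [0,0,0,0,1]
  ]
}}

```text
t: 4.8
eef_pos: [0.603, -0.1427, 0.2709]
tool_rot: [-0.0, 0.547, 0.837, -0.0]
contact_force: [1.0, 0.3, -0.2]
gripper_width: 0.001
grasp_force: 0.0
```

Call:
{"name": "drive_tool", "arguments": {
  "series": [
    [-0.1,0,0.4,0,1],
    [-0.2,0,0.4,0,1],
    [-0.2,0,0.4,0,1],
    [-0.2,0,0.4,0,1],
    [-0.2,0,0.2,0,1],
    [0,0,0,0,1]
  ]
}}

```text
t: 5.4
eef_pos: [0.6073, -0.1517, 0.2535]
tool_rot: [0.001, 0.547, 0.837, 0.0]
contact_force: [1.2, -0.9, 6.2]
gripper_width: 0.0
grasp_force: 2.4
```

Call:
{"name": "drive_tool", "arguments": {
  "series": [
    [-0.1,0,0.3,0,1],
    [-0.1,0,0.3,0,1],
    [-0.1,0,0.2,0,1],
    [0,0,0,0,1],
    [0,0,0,0,1]
  ]
}}

```text
t: 5.9
eef_pos: [0.6088, -0.155, 0.2466]
tool_rot: [0.001, 0.548, 0.837, 0.0]
contact_force: [0.8, -1.4, 8.9]
gripper_width: -0.001
grasp_force: 4.0
```

```bash
python3 - <<'E'
from station import readout, imaging
import cv2, numpy as np
ims=[imaging.read_camera(c)[:,:,::-1] for c in ("scene",)]
cv2.imwrite("pics/c3.png",cv2.resize(ims[0][100:240,160:350],None,fx=4,fy=4,interpolation=cv2.INTER_CUBIC))
o=readout.get_obs(); print(o["eef_pos"],o["contact_force"])
E
```

```text
[ 0.60881549 -0.1550143   0.24657297] [ 0.50301778 -2.05662756  8.07146072]
```

View pics/c3.png

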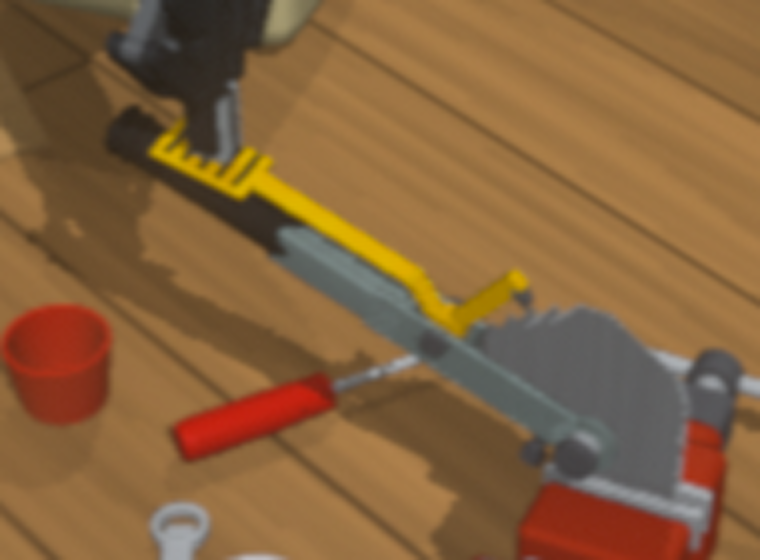

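The picture shows the pad seated on the grip at about (200,170) and the pawl lifted off the teeth at about (520,280), with the arm still up. Now I'll push down along the arc.

Call:
{"name": "drive_tool", "arguments": {
  "series": [
    [-0.3,0,0.6,0,1],
    [-0.3,0,0.7,0,1],
    [-0.3,0,0.7,0,1],
    [-0.3,0,0.7,0,1],
    [-0.2,0,0.7,0,1],
    [-0.2,0,0.7,0,1],
    [-0.2,0,0.7,0,1],
    [-0.2,0,0.7,0,1]
  ]
}}

```text
t: 6.75
eef_pos: [0.6169, -0.1736, 0.1915]
tool_rot: [0.002, 0.548, 0.837, 0.0]
contact_force: [-1.1, -0.8, 10.1]
gripper_width: 0.001
grasp_force: 5.1
```

Call:
{"name": "drive_tool", "arguments": {
  "series": [
    [-0.1,0,0.7,0,1],
    [-0.1,0,0.7,0,1],
    [-0.1,0,0.7,0,1],
    [-0.1,0,0.7,0,1],
    [0,0,0.7,0,1],
    [0,0,0.5,0,1],
    [0,0,0.5,0,1]
  ]
}}

```text
t: 7.45
eef_pos: [0.6192, -0.1788, 0.147]
tool_rot: [0.003, 0.548, 0.837, -0.0]
contact_force: [1.1, -5.2, 9.0]
gripper_width: 0.001
grasp_force: 5.3
```

Call:
{"name": "drive_tool", "arguments": {
  "series": [
    [0,0,0.4,0,1],
    [0,0,0.4,0,1],
    [0,0,0.3,0,1],
    [0,0,0,0,1]
  ]
}}

```text
t: 7.85
eef_pos: [0.6191, -0.1787, 0.1356]
tool_rot: [0.003, 0.548, 0.837, -0.0]
contact_force: [2.8, -5.3, 6.7]
gripper_width: 0.001
grasp_force: 4.0
```

Call:
{"name": "drive_tool", "arguments": {
  "series": [
    [0,0,0.2,0,1],
    [0,0,0.2,0,1],
    [0,0,0,0,1]
  ]
}}

```text
t: 8.15
eef_pos: [0.6191, -0.1786, 0.1318]
tool_rot: [0.003, 0.548, 0.837, -0.0]
contact_force: [2.3, -3.9, 7.9]
gripper_width: -0.0
grasp_force: 4.4
```

Call:
{"name": "drive_tool", "arguments": {
  "series": [
    [0,0,0.2,0,1],
    [0,0,0.1,0,1],
    [0,0,0,0,1]
  ]
}}

```text
t: 8.45
eef_pos: [0.6192, -0.1785, 0.1294]
tool_rot: [0.003, 0.548, 0.837, -0.0]
contact_force: [-0.6, -4.0, 12.8]
gripper_width: 0.002
grasp_force: 6.6
```

Call:
{"name": "drive_tool", "arguments": {
  "series": [
    [0,0,0.2,0,1],
    [0,0,0,0,1]
  ]
}}

```text
t: 8.65
eef_pos: [0.6193, -0.1785, 0.1286]
tool_rot: [0.003, 0.548, 0.837, 0.0]
contact_force: [-2.9, -2.8, 21.0]
gripper_width: 0.003
grasp_force: 10.4
```

The force climbs with almost no travel, so the arm is on its stop. I'll release straight up.

Call:
{"name": "drive_tool", "arguments": {
  "series": [
    [0,0,-0.6,0,1],
    [0,0,-1,0,1],
    [0,0,-2,0,1],
    [0,0,-3,0,1],
    [0,0,-3,0,1],
    [0,0,-3,0,1],
    [0,0,0,0,1],
    [0,0,0,0,1]
  ]
}}

```text
t: 9.45
eef_pos: [0.6173, -0.1752, 0.2511]
tool_rot: [-0.0, 0.547, 0.837, 0.0]
contact_force: [0.5, 0.2, 0.1]
gripper_width: -0.0
grasp_force: 0.0
```

```bash
python3 - <<'E'
from h import *
from station import readout
import cv2
im=imaging.read_camera("scene")[:,:,::-1].copy()
s=np.load("s.npy"); s[3]=0
c=[[.016,-.025,0],[.016,.025,0],[-.016,.025,0],[-.016,-.025,0]]
x0,y0=160,100
v=cv2.resize(im[y0:y0+140,x0:x0+190],None,fx=4,fy=4,interpolation=cv2.INTER_CUBIC)
P=proj("scene",np.r_[arm2w(s,padpts(0,c)),arm2w(s,[[0,.27,0]])])
for p in P: cv2.circle(v,tuple(int(k) for k in (p-[x0,y0])*4),4,(255,0,255),1)
cv2.imwrite("pics/c4.png",v); o=readout.get_obs(); print(o["eef_pos"],o["contact_force"])
E
```

```text
[ 0.61686943 -0.17498237  0.25015796] [-0.17360591  0.02185615  0.09268273]
```

View pics/c4.png

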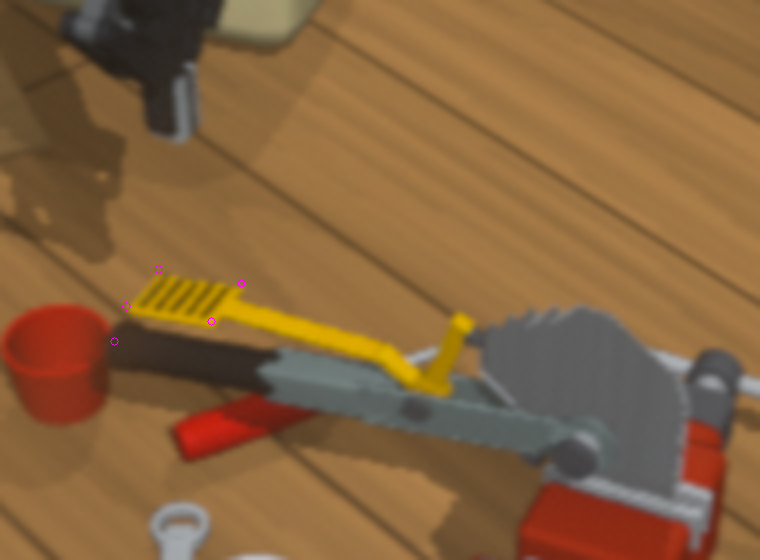

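The arm lies at the position predicted for the stop. The pad is at its released position to within about 1 px, the cup and screwdriver are where they were, and the fingers are clear at about (180,130).

```bash
python3 -c "
from station import hand_in; print(hand_in())"
```

```text
the job is handed in; nothing more can be done
None
```

I pressed the pad until the pawl came free, pushed the arm down to its stop, then let the latch spring back and lifted the fingers clear; the job is handed in, and `hand_in()` returned no verdict.

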